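# Line up the spice jars by height on the display rail

## Task

Line up the four spice jars on the green display rail, one standing upright and wholly on each cream mark, in order of height: the tallest at the end with the blue ball, down to the shortest at the other end. Set each jar down gently, and leave the incense box where it stands.

Things in the scene. Friction and masses are not known exactly. Their poses are not given: they have to be found in the camera images.
- jar_brown_center (a point): Loose closed spice jar, the tallest: upright plain cylinder, dark hibiscus reddish-brown body and lid with a thin pale neck band between, 44 mm in diameter, 98 mm tall, about 200 g. Starts standing on the table, on the robot's side of the rail. The point is its centre, 49 mm above its underside; z is up along its axis.
- jar_yellow_center (a point): Loose closed spice jar, the second tallest: upright plain cylinder, turmeric-yellow body and lid with a thin pale neck band between, 44 mm in diameter, 82 mm tall, about 170 g. Starts standing on the table, on the robot's side of the rail. The point is its centre, 41 mm above its underside; z is up along its axis.
- jar_green_center (a point): Loose closed spice jar, the second shortest: upright plain cylinder, cardamom-green body and lid with a thin pale neck band between, 44 mm in diameter, 66 mm tall, about 140 g. Starts standing on the table, on the robot's side of the rail. The point is its centre, 33 mm above its underside; z is up along its axis.
- jar_red_center (a point): Loose closed spice jar, the shortest: upright plain cylinder, chilli-red body and lid with a thin pale neck band between, 44 mm in diameter, 50 mm tall, about 110 g. Starts standing on the table, on the robot's side of the rail. The point is its centre, 25 mm above its underside; z is up along its axis.
- mark_1_top (a point): Fixed flat cream disc, 70 mm in diameter, 3 mm thick, on top of the green display rail (a fixed board 94 x 430 mm, 18 mm high, lying crosswise in front of the robot); one end of the row, towards the robot's left (+y). The four discs stand in one straight row at 85 mm pitch along the rail. The point is the centre of the disc's upper face, 21 mm above the table, where a jar stands; y points along the rail.
- mark_2_top (a point): Fixed flat cream disc, 70 mm in diameter, 3 mm thick, on top of the green display rail (a fixed board 94 x 430 mm, 18 mm high, lying crosswise in front of the robot); next after mark_1. The four discs stand in one straight row at 85 mm pitch along the rail. The point is the centre of the disc's upper face, 21 mm above the table, where a jar stands; y points along the rail.
- mark_3_top (a point): Fixed flat cream disc, 70 mm in diameter, 3 mm thick, on top of the green display rail (a fixed board 94 x 430 mm, 18 mm high, lying crosswise in front of the robot); next after mark_2. The four discs stand in one straight row at 85 mm pitch along the rail. The point is the centre of the disc's upper face, 21 mm above the table, where a jar stands; y points along the rail.
- mark_4_top (a point): Fixed flat cream disc, 70 mm in diameter, 3 mm thick, on top of the green display rail (a fixed board 94 x 430 mm, 18 mm high, lying crosswise in front of the robot); other end of the row, towards the robot's right (-y). The four discs stand in one straight row at 85 mm pitch along the rail. The point is the centre of the disc's upper face, 21 mm above the table, where a jar stands; y points along the rail.
- post_blue_ball (a point): Centre of the blue ball (26 mm across) on a short fixed post at one end of the rail, 64.5 mm beyond the outermost mark at that end, its top 65 mm above the table. It marks the end for the tallest jar and may be at either end; the other end has a like post with a pale wooden ball.
- incense_box_center (a point): Bystander: loose upright incense carton, dark violet with orange bands, 45 x 60 x 130 mm tall, on the table right (-y) of the jars. The point is its centre, 65 mm up. A brass bowl (100 mm wide, 45 mm high) and a steel scoop also lie well to the left of the jars and the rail.
Not all that is in view belongs to the job. Leave any turquoise look-alike of the part that bears jar_brown_center alone.

How it is judged:
By the outcome, as a careful person would: the job done as asked, in the order asked, and still so for the second after the job is handed in, with the robot touching nothing.
It also fails if it takes over 112 s, if anything falls off the work surface, if the arm or the gripper's body presses on something with over 40 N, if the wrist force passes 120 N, or if a joint passes its speed limit or range.

## Robot

A 6-joint arm with a two-finger parallel gripper is mounted at the origin on the work surface. World frame = base frame: x ahead of the robot, y to its left, z up, the work surface at z = 0. Lengths are in m, angles in degrees, forces in N, time in s.
With the tool pointing down it reaches from about 0.375 to 0.9 m from the base axis. Payload 3.1 kg.
Tool frame: the origin (TCP) lies on the centre line of the jaws, within the pads' length; the fingertips stand 8 mm ahead of it and the grasp point (between the pads) lies 11 mm behind it (bot.tip_extent is the distance from the TCP to the fingertips, in m); z points along the fingers, y is the line along which they close (so a half turn about z gives the same grasp; the last joint's range is limited). The gripper opens to 87 mm and grips with 3 to 60 N. Pads are 19 mm wide; open, the fingers measure 117 mm over their backs; the gripper's body (75 mm by 190 mm) begins 51 mm behind the grasp point.
Start: joints at [59.674, 30.224, 82.088, -0, 67.689, -10.227], TCP at [0.215, 0.587, 0.231] pointing down, gripper open.
Joint ranges: [-176.69, 176.69], [-43.24, 126.21], [12.49, 139.97], [-82, 262], [0, 151.66], [-163.58, 163.58]. Speed limits (degrees/s): [159.86, 159.86, 180, 180, 180, 180].

## Interface

Orientations are given as a 3x3 rotation matrix whose columns are the frame's x, y, z axes.
In Python, from rig import bot, vision, workorder gives the robot as it stands.
- The arm moves only by the shell command python3 -m handwheel 'ROWS'. ROWS is JSON, a list of rows, each an object with "delta_rot": the turn, a rotation vector about the tool's x, y, z in rad, a list of three; "xyz": the shift along the tool's x, y, z in mm, a list of three; "hand": the closure, from -1 (fully open) to 1 (shut). A call has exactly 5 rows; each row is the pose to reach, as a shift and turn from the pose commanded when the call began, along the tool's axes at that moment; what a row does not reach only later rows make up. A row lasts 1/8 s, in which the tool goes at most 62.5 mm and 10.7 degrees, less where a joint would pass 70% of its speed; a pose out of reach is approached as far as the arm can. A call with a gripper value outside its range is refused whole. The fingers move at their own pace and stop on an object; the grip force is fixed at half the most. Time passes only in rows, so rows that repeat a pose let the fingers close, or fill a call up. It gives the time, the measured TCP pose, the force, the opening and the grip force at its end, in the units of the state.
- bot.read_state(): the state, without advancing time (a new reading comes with each control period).
- vision.capture(name): name is "scene" or "top" or "wrist"; returns the picture (384x512x3 uint8, red, green, blue); there is no depth.
- vision.camera_model(name): a dict with "camera_matrix" (3x3 intrinsics, pixels), "camera_from_world" (4x4, takes a point from world to camera coordinates). Camera axes: x right, y up, looking along -z (the intrinsics and any distortion apply to the point x, -y, -z); pixel columns grow to the right and rows downward; lengths in m; the calibration is good to about 2 mm. A picture is of the moment at which its call begins: read the wrist's pose just before it. camera_model takes no time and is no camera call; for the wrist camera it gives the pose at the moment of the call.
- workorder.hand_in(): hands the job in; it is judged then, once.
The state is a dict: "time_s": time; "joint_positions": joint angles; "qvel": joint speeds; "tau": joint torques, N m; "position": TCP position; "tcp_rot": TCP orientation; "force": force on the tool from outside, world axes, zero at the start; "moment": the same for the moment, N m; "opening": opening from 0.0 (shut) to 1.0 (fully open); "grasp_force": force on a finger pad.
Only numpy, scipy, OpenCV 4.12 (cv2) and the standard library are available. Lean on these libraries where they do the work, as an engineer would, in place of code of your own. Each camera call takes 0.05 s, during which the arm holds its last target. There are 200 camera calls.

## Working session

There is one attempt and no reset: what is moved stays moved. The work goes in short steps, Python scripts to look and compute and a shell command to move; the robot and the scene stay as the last step left them, time stands still between calls to the robot, and variables do not carry over. Pictures are saved under pics/ and viewed, at most 14 in all, crops included, and the job is handed in when it is done.

```bash
mkdir -p pics; ls
python3 - <<'E'
from rig import bot, vision
import cv2, numpy as np
for n in ("scene","top"):
    im=vision.capture(n); np.save(f"pics/{n}0.npy",im)
    cv2.imwrite(f"pics/{n}0.png",im[:,:,::-1])
    m=vision.camera_model(n); print(n,m)
s=bot.read_state(); print(s["time_s"],s["position"],s["tcp_rot"],s["opening"])
E
```

```text
pics
scene {'camera_matrix': array([[372.45252208,   0.        , 248.83150353],
       [  0.        , 372.45252208, 191.02925566],
       [  0.        ,   0.        ,   1.        ]]), 'camera_from_world': array([[-0.09079706,  0.99584304,  0.00724806,  0.14215145],
       [-0.82613096, -0.07938364,  0.5578583 ,  0.40353081],
       [ 0.55611468,  0.04466405,  0.82990456, -1.25656264],
       [ 0.        ,  0.        ,  0.        ,  1.        ]])}
top {'camera_matrix': array([[408.23176745,   0.        , 254.8923749 ],
       [  0.        , 408.23176745, 191.32452373],
       [  0.        ,   0.        ,   1.        ]]), 'camera_from_world': array([[-0.01621679, -0.99958728, -0.02371248, -0.05872228],
       [ 0.99140219, -0.01915462,  0.12944032, -0.5734928 ],
       [-0.1298411 , -0.0214095 ,  0.99130365, -1.0451508 ],
       [ 0.        ,  0.        ,  0.        ,  1.        ]])}
0.1 [0.21440958 0.58636798 0.22967379] [[-9.39099458e-01  3.43644012e-01 -1.00018946e-03]
 [ 3.43645293e-01  9.39097940e-01 -1.72378624e-03]
 [ 3.46907048e-04 -1.96251712e-03 -9.99998014e-01]] 0.9980321342787067
```

View pics/scene0.png

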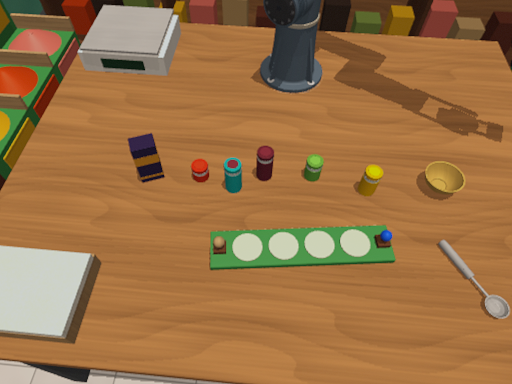

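View pics/top0.png

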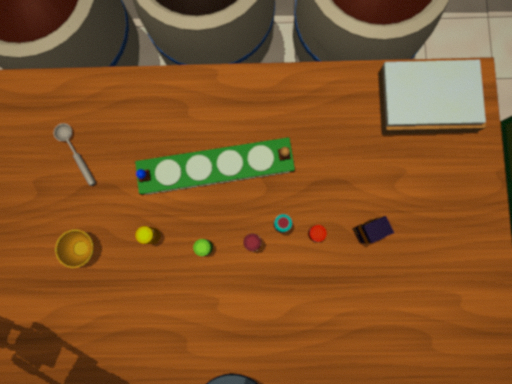

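The scene picture shows, left to right: incense box (147,158), red (201,170), turquoise (233,175), brown (265,163), green (314,167) and yellow (370,180). The blue ball is at (386,236) and the wooden ball at (219,242). In the top view the blue ball is at (142,174), the +y end.

Two things could be the tallest jar: scene (233,175) / top (283,223), which has a turquoise body, and scene (265,163) / top (252,242), which has a dark reddish-brown body and lid. The second fits jar_brown. I'll check it in a crop.

```bash
cat > meas.py <<'E'
import numpy as np, cv2
from rig import vision
from scipy.optimize import least_squares
def proj(m,P):
    P=np.atleast_2d(P); c=(m["camera_from_world"]@np.c_[P,np.ones(len(P))].T).T[:,:3]
    q=(m["camera_matrix"]@np.c_[c[:,0],-c[:,1],-c[:,2]].T).T
    return q[:,:2]/q[:,2:]
def onplane(m,uv,z):
    T=m["camera_from_world"]; R=T[:3,:3]; o=-R.T@T[:3,3]
    k=np.linalg.inv(m["camera_matrix"])@[uv[0],uv[1],1]; d=R.T@[k[0],-k[1],-k[2]]
    return o+d*(z-o[2])/d[2]
HUE={"brown":((165,80,20),(180,255,140)),"yellow":((24,200,120),(32,255,255)),"green":((45,120,60),(70,255,255)),
     "red":((0,200,100),(4,255,255)),"turq":((82,100,60),(100,255,255))}
H=dict(brown=.098,yellow=.082,green=.066,red=.050,turq=.098)
def mask(im,name,seed,r=22):
    hsv=cv2.cvtColor(im,cv2.COLOR_RGB2HSV); mk=cv2.inRange(hsv,*HUE[name])
    w=np.zeros_like(mk); u,v=seed; w[max(0,v-r):v+r+1,max(0,u-r):u+r+1]=255
    return mk&w
def bbox(mk):
    n,l,st,_=cv2.connectedComponentsWithStats(mk)
    ok=[i for i in range(1,n) if st[i,4]>=8]
    ys,xs=np.nonzero(np.isin(l,ok)); return np.array([xs.min(),ys.min(),xs.max()+1,ys.max()+1],float)-.5
def cyl_bbox(m,x,y,h,z0=0.):
    a=np.linspace(0,2*np.pi,72); c=np.c_[x+.022*np.cos(a),y+.022*np.sin(a)]
    q=proj(m,np.r_[np.c_[c,np.full(72,z0)],np.c_[c,np.full(72,z0+h)]]); return np.r_[q.min(0),q.max(0)]
def fit(name,views,xy0,z0=0.):
    """views: list of (model,bbox)"""
    f=lambda p:np.concatenate([cyl_bbox(m,*p,H[name],z0)-b for m,b in views])
    r=least_squares(f,xy0,loss="soft_l1"); return r.x,r.fun
E
python3 - <<'E'
from meas import *
ims={n:np.load(f"pics/{n}0.npy") for n in("scene","top")}; M={n:vision.camera_model(n) for n in ims}
seeds=dict(brown=((265,163),(252,242)),yellow=((370,180),(145,236)),green=((314,167),(202,247)),red=((201,170),(318,233)),turq=((233,175),(283,223)))
for k,(s,t) in seeds.items():
    b={n:bbox(mask(ims[n],k,sd)) for n,sd in (("scene",s),("top",t))}
    g=onplane(M["top"],t,H[k])[:2]
    print(k,b["scene"],b["top"])
    for n in b:
        p,r=fit(k,[(M[n],b[n])],g); print("   ",n,p.round(4),r.round(1))
    p,r=fit(k,[(M[n],b[n]) for n in b],g); print("    both",p.round(4))
for n,pts in (("top",((168,173),(199,167),(230,162),(261,157))),("scene",((355,243),(319,244),(283,245),(247,247)))):
    hsv=cv2.cvtColor(ims[n],cv2.COLOR_RGB2HSV); mk=cv2.inRange(hsv,(0,0,120),(180,90,255))
    _,l,st,c=cv2.connectedComponentsWithStats(mk)
    for p in pts:
        i=l[p[1],p[0]]; print(n,"mark",c[i].round(1),st[i,4],onplane(M[n],c[i],.021).round(4))
print("ball",onplane(M["top"],(142,174),.052),onplane(M["scene"],(386,236),.052))
for p in((147,140),): print("box top",onplane(M["scene"],p,.13),onplane(M["top"],(379,227),.13))
a=cv2.resize(ims["scene"][125:215,180:290,::-1],None,fx=5,fy=5,interpolation=cv2.INTER_CUBIC); cv2.imwrite("pics/crop1.png",a)
E
```

```text
brown [256.5 145.5 273.5 180.5] [244.5 234.5 259.5 249.5]
    scene [ 0.4404 -0.0616] [-0.8 -0.8  0.7  0.7]
    top [ 0.439  -0.0613] [-1.4 -1.6  1.8  1.5]
    both [ 0.4398 -0.0615]
yellow [365.5 164.5 382.5 178.5] [135.5 226.5 152.5 242.5]
    scene [0.4129 0.2198] [ -6.3 -15.7   2.3   2.6]
    top [0.4623 0.2167] [-2.3 -0.8  6.4  0.9]
    both [0.4615 0.2153]
green [304.5 154.5 322.5 180.5] [194.5 239.5 210.5 254.5]
    scene [0.4292 0.0673] [-1.3 -1.3  1.1  1.1]
    top [0.4287 0.069 ] [-1.9 -1.3  2.6  1.2]
    both [0.4288 0.0678]
red [191.5 164.5 208.5 181.5] [308.5 227.5 318.5 240.5]
    scene [ 0.4659 -0.2298] [-0.8 -5.1  0.8  2.6]
    top [ 0.4567 -0.216 ] [-6.2 -2.   2.7  2.3]
    both [ 0.4602 -0.2299]
turq [223.5 157.5 241.5 192.5] [274.5 214.5 291.5 231.5]
    scene [ 0.487  -0.1395] [-0.2 -0.8  0.2  0.8]
    top [ 0.4854 -0.1392] [-0.9 -0.9  0.8  1.1]
    both [ 0.4862 -0.1395]
top mark [167.6 172.1] 530 [0.6318 0.168  0.021 ]
top mark [198.4 167.3] 535 [0.6434 0.0839 0.021 ]
top mark [229.4 162.4] 536 [ 6.549e-01 -5.000e-04  2.100e-02]
top mark [260.3 157.7] 534 [ 0.6662 -0.0847  0.021 ]
scene mark [354.8 242.6] 674 [0.6341 0.1661 0.021 ]
scene mark [319. 244.] 679 [0.6457 0.0819 0.021 ]
scene mark [283.2 245.4] 679 [ 0.6572 -0.0021  0.021 ]
scene mark [247.  246.7] 690 [ 0.6686 -0.0863  0.021 ]
ball [0.62229244 0.22851541 0.052     ] [0.62639141 0.23010665 0.052     ]
box top [ 0.4592604  -0.35137381  0.13      ] [ 0.46900637 -0.36426448  0.13      ]
```

View pics/crop1.png

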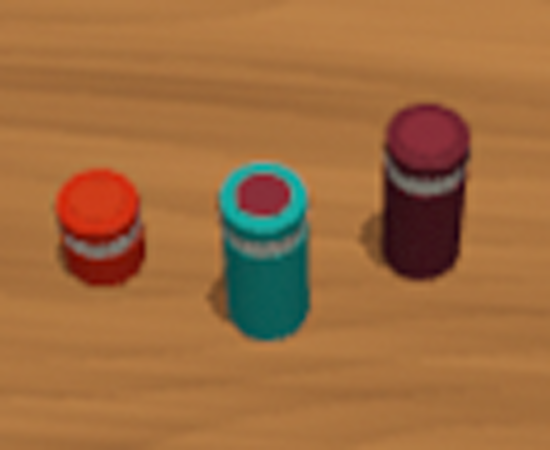

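The crop shows a turquoise body at left-centre (scene 233,175), which is the look-alike to leave. The plain reddish-brown jar at (265,163) is jar_brown. The mark pitch comes out at 85 mm, as stated. The yellow and red masks were incomplete, so I'll refine those.

```bash
sed -i 's/"yellow":((24,200,120)/"yellow":((22,215,60)/; s/"red":((0,200,100),(4,255,255))/"red":((0,225,60),(9,255,255))/' meas.py
python3 - <<'E'
from meas import *
ims={n:np.load(f"pics/{n}0.npy") for n in("scene","top")}; M={n:vision.camera_model(n) for n in ims}
seeds=dict(yellow=((371,180),(145,236)),red=((201,171),(318,233)))
for k,(s,t) in seeds.items():
    b={n:bbox(mask(ims[n],k,sd)) for n,sd in (("scene",s),("top",t))}
    g=onplane(M["top"],t,H[k])[:2]
    print(k,b["scene"],b["top"])
    for n in b:
        p,r=fit(k,[(M[n],b[n])],g); print("   ",n,p.round(4),r.round(1))
    p,r=fit(k,[(M[n],b[n]) for n in b],g); print("    both",p.round(4))
h=cv2.cvtColor(ims["scene"],cv2.COLOR_RGB2HSV); print(h[190,360:382].tolist()); print(h[176,186:214].tolist())
E
```

```text
yellow [365.5 164.5 382.5 178.5] [134.5 225.5 153.5 243.5]
    scene [0.4129 0.2198] [ -6.3 -15.7   2.3   2.6]
    top [0.4625 0.2189] [-2.2  0.2  4.6 -0.2]
    both [0.462  0.2171]
red [191.5 158.5 208.5 181.5] [307.5 224.5 326.5 241.5]
    scene [ 0.46   -0.2307] [-0.7 -0.8  0.8  0.8]
    top [ 0.4596 -0.2298] [-0.1 -0.2  0.1  0.2]
    both [ 0.4597 -0.2301]
[[21, 242, 114], [20, 238, 118], [21, 247, 121], [21, 242, 122], [21, 245, 125], [21, 245, 127], [21, 241, 130], [21, 253, 132], [21, 253, 134], [21, 244, 135], [21, 253, 136], [21, 244, 138], [21, 255, 137], [21, 244, 137], [21, 240, 134], [16, 173, 158], [14, 159, 170], [15, 160, 171], [14, 158, 171], [15, 160, 171], [15, 160, 171], [15, 158, 171]]
[[14, 159, 168], [14, 158, 169], [14, 157, 169], [14, 159, 170], [15, 159, 172], [14, 163, 139], [11, 173, 109], [6, 217, 106], [3, 243, 108], [3, 249, 119], [4, 219, 133], [4, 136, 129], [5, 122, 136], [6, 89, 132], [5, 101, 131], [4, 148, 136], [4, 163, 138], [4, 205, 138], [4, 239, 129], [4, 240, 122], [4, 240, 119], [3, 235, 114], [4, 234, 109], [14, 165, 159], [15, 159, 173], [15, 160, 171], [15, 158, 171], [15, 161, 171]]
```

```bash
sed -i 's/"yellow":((22,215,60)/"yellow":((19,225,60)/' meas.py
cat > st.py <<'E'
from rig import bot
import numpy as np, sys
s=bot.read_state(); R=np.array(s["tcp_rot"]); p=np.array(s["position"])
print("t",round(s["time_s"],2),"pos",p.round(4),"open",round(s["opening"],3),"grip",round(s["grasp_force"],1),"F",np.round(s["force"],1))
if len(sys.argv)>3:
    t=np.array(list(map(float,sys.argv[1:4]))); print("tool mm",(1e3*R.T@(t-p)).round(1),"yaw turn rad",np.arctan2(R[1,1],R[0,1]).round(3), "R",R.round(3).tolist())
E
python3 - <<'E'
from meas import *
ims={n:np.load(f"pics/{n}0.npy") for n in("scene","top")}; M={n:vision.camera_model(n) for n in ims}
b={n:bbox(mask(ims[n],"yellow",sd,18)) for n,sd in (("scene",(371,180)),("top",(145,236)))}
for n in b: print(n,b[n],*fit("yellow",[(M[n],b[n])],(.46,.22)))
E
python3 -m handwheel '[{"xyz":[-40,-30,0],"delta_rot":[0,0,0.16],"hand":-1},{"xyz":[-80,-60,0],"delta_rot":[0,0,0.32],"hand":-1},{"xyz":[-120,-90,0],"delta_rot":[0,0,0.48],"hand":-1},{"xyz":[-160,-120,0],"delta_rot":[0,0,0.64],"hand":-1},{"xyz":[-200,-150,0],"delta_rot":[0,0,0.80],"hand":-1}]'
python3 st.py 0.44 -0.0615 0.2
```

```text
scene [357.5 164.5 382.5 195.5] [0.46273599 0.21004123] [-0.64982863 -0.81177312  0.58669341  0.74192722]
top [134.5 225.5 157.5 243.5] [0.46243261 0.21645177] [-1.21280788  0.16341684  1.49233265 -0.18181485]
time_s: 0.72
position: [0.3515, 0.3758, 0.2303]
tcp_rot: [[-0.403, 0.915, -0.0], [0.915, 0.403, -0.0], [-0.0, -0.0, -1.0]]
force: [0.1, 0.2, -0.8]
opening: 0.997
grasp_force: 0.0
t 0.72 pos [0.3515 0.3758 0.2303] open 0.997 grip 0.0 F [ 0.1  0.2 -0.8]
tool mm [-435.9  -95.3   30.4] yaw turn rad 0.415 R [[-0.403, 0.915, -0.0], [0.915, 0.403, -0.0], [-0.0, -0.0, -1.0]]
```

```bash
python3 -m handwheel '[{"xyz":[-50,-11,0],"delta_rot":[0,0,0.1],"hand":-1},{"xyz":[-105,-23,0],"delta_rot":[0,0,0.2],"hand":-1},{"xyz":[-160,-35,0],"delta_rot":[0,0,0.3],"hand":-1},{"xyz":[-215,-47,0],"delta_rot":[0,0,0.4],"hand":-1},{"xyz":[-255,-56,0],"delta_rot":[0,0,0.415],"hand":-1}]' >/dev/null
python3 st.py 0.44 -0.0615 0.2
```

```text
t 1.35 pos [0.4039 0.1196 0.2305] open 0.996 grip 0.0 F [0.2 0.  0.2]
tool mm [-181.2   35.6   30.5] yaw turn rad 0.003 R [[-0.003, 1.0, -0.0], [1.0, 0.003, -0.0], [-0.0, -0.0, -1.0]]
```

```bash
python3 -m handwheel '[{"xyz":[-45,9,8],"delta_rot":[0,0,0],"hand":-1},{"xyz":[-95,18,16],"delta_rot":[0,0,0],"hand":-1},{"xyz":[-145,28,24],"delta_rot":[0,0,0],"hand":-1},{"xyz":[-175,35,30],"delta_rot":[0,0,0],"hand":-1},{"xyz":[-181,36,30],"delta_rot":[0,0,0],"hand":-1}]' >/dev/null
python3 st.py 0.44 -0.0615 0.055
python3 - <<'E'
from rig import vision
import cv2
im=vision.capture("wrist"); cv2.imwrite("pics/wrist1.png",im[:,:,::-1])
E
```

```text
t 1.98 pos [ 0.441  -0.0608  0.2   ] open 1.001 grip 0.0 F [ 0.2 -0.1 -0.3]
tool mm [ -0.7  -0.9 145. ] yaw turn rad 0.002 R [[-0.002, 1.0, -0.001], [1.0, 0.002, 0.0], [0.0, -0.001, -1.0]]
```

View pics/wrist1.png

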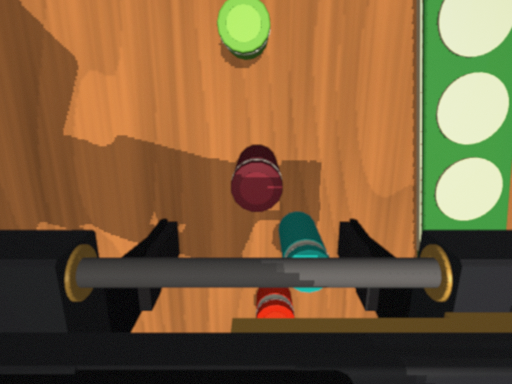

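The wrist view shows the brown jar at (257,182), centred between the fingers (columns 178–338). The turquoise jar at (302,250) is clear of them. Next I descend and grip.

```bash
python3 -m handwheel '[{"xyz":[-1,-1,35],"delta_rot":[0,0,0],"hand":-1},{"xyz":[-1,-1,75],"delta_rot":[0,0,0],"hand":-1},{"xyz":[-1,-1,110],"delta_rot":[0,0,0],"hand":-1},{"xyz":[-1,-1,135],"delta_rot":[0,0,0],"hand":-1},{"xyz":[-1,-1,145],"delta_rot":[0,0,0],"hand":-1}]' >/dev/null
python3 st.py
python3 -m handwheel '[{"xyz":[0,0,0],"delta_rot":[0,0,0],"hand":-1},{"xyz":[0,0,0],"delta_rot":[0,0,0],"hand":1},{"xyz":[0,0,0],"delta_rot":[0,0,0],"hand":1},{"xyz":[0,0,0],"delta_rot":[0,0,0],"hand":1},{"xyz":[0,0,0],"delta_rot":[0,0,0],"hand":1}]' >/dev/null
python3 st.py 0.44 -0.0615 0.2
```

```text
t 2.65 pos [ 0.4388 -0.0586  0.0546] open 1.001 grip 0.0 F [0.1 0.3 0.9]
t 3.27 pos [ 0.4399 -0.0603  0.0559] open 0.629 grip 0.0 F [ 1.  -0.4 -0.2]
tool mm [  -1.3    0.2 -144.1] yaw turn rad 0.005 R [[-0.005, 1.0, 0.001], [1.0, 0.005, -0.0], [-0.0, 0.001, -1.0]]
```

```bash
python3 -m handwheel '[{"xyz":[0,0,0],"delta_rot":[0,0,0],"hand":1},{"xyz":[0,0,0],"delta_rot":[0,0,0],"hand":1},{"xyz":[0,0,0],"delta_rot":[0,0,0],"hand":1},{"xyz":[0,0,0],"delta_rot":[0,0,0],"hand":1},{"xyz":[0,0,0],"delta_rot":[0,0,0],"hand":1}]' >/dev/null
python3 st.py
python3 -m handwheel '[{"xyz":[0,0,-3],"delta_rot":[0,0,0],"hand":1},{"xyz":[0,0,-15],"delta_rot":[0,0,0],"hand":1},{"xyz":[0,0,-45],"delta_rot":[0,0,0],"hand":1},{"xyz":[0,0,-85],"delta_rot":[0,0,0],"hand":1},{"xyz":[0,0,-120],"delta_rot":[0,0,0],"hand":1}]' >/dev/null
python3 st.py 0.633 0.167 0.19
```

```text
t 3.9 pos [ 0.4397 -0.0602  0.0556] open 0.498 grip 30.0 F [-0.8 -0.7  3.5]
t 4.53 pos [ 0.4395 -0.06    0.1773] open 0.503 grip 30.0 F [ 1.  -0.9 -2.9]
tool mm [226.  194.7 -12.6] yaw turn rad 0.005 R [[-0.005, 1.0, 0.0], [1.0, 0.005, -0.0], [-0.0, 0.0, -1.0]]
```

```bash
python3 -m handwheel '[{"xyz":[15,12,-2],"delta_rot":[0,0,0],"hand":1},{"xyz":[42,36,-4],"delta_rot":[0,0,0],"hand":1},{"xyz":[72,62,-6],"delta_rot":[0,0,0],"hand":1},{"xyz":[102,88,-8],"delta_rot":[0,0,0],"hand":1},{"xyz":[132,114,-8],"delta_rot":[0,0,0],"hand":1}]' >/dev/null
python3 -m handwheel '[{"xyz":[30,25,0],"delta_rot":[0,0,0],"hand":1},{"xyz":[60,51,0],"delta_rot":[0,0,0],"hand":1},{"xyz":[82,70,0],"delta_rot":[0,0,0],"hand":1},{"xyz":[93,80,0],"delta_rot":[0,0,0],"hand":1},{"xyz":[94,81,0],"delta_rot":[0,0,0],"hand":1}]' >/dev/null
python3 -m handwheel '[{"xyz":[0,0,10],"delta_rot":[0,0,0],"hand":1},{"xyz":[0,0,30],"delta_rot":[0,0,0],"hand":1},{"xyz":[0,0,55],"delta_rot":[0,0,0],"hand":1},{"xyz":[0,0,75],"delta_rot":[0,0,0],"hand":1},{"xyz":[0,0,83],"delta_rot":[0,0,0],"hand":1}]' >/dev/null
python3 st.py 0.633 0.167 0.0775
```

```text
t 6.4 pos [0.6317 0.1656 0.0986] open 0.506 grip 30.0 F [ 0.4  0.3 -2.7]
tool mm [ 1.4  1.4 21.1] yaw turn rad 0.004 R [[-0.004, 1.0, -0.005], [1.0, 0.004, -0.001], [-0.001, -0.005, -1.0]]
```

```bash
python3 -m handwheel '[{"xyz":[1,1,5],"delta_rot":[0,0,0],"hand":1},{"xyz":[1,1,10],"delta_rot":[0,0,0],"hand":1},{"xyz":[1,1,14],"delta_rot":[0,0,0],"hand":1},{"xyz":[1,1,17],"delta_rot":[0,0,0],"hand":1},{"xyz":[1,1,18],"delta_rot":[0,0,0],"hand":1}]' >/dev/null
python3 -m handwheel '[{"xyz":[0,0,0],"delta_rot":[0,0,0],"hand":1},{"xyz":[0,0,0],"delta_rot":[0,0,0],"hand":1},{"xyz":[0,0,0.5],"delta_rot":[0,0,0],"hand":1},{"xyz":[0,0,1],"delta_rot":[0,0,0],"hand":1},{"xyz":[0,0,1],"delta_rot":[0,0,0],"hand":1}]' >/dev/null
python3 st.py 0.633 0.167 0.0765
python3 - <<'E'
from rig import vision
import cv2
a=vision.capture("scene")[150:290,290:430,::-1]; cv2.imwrite("pics/p1.png",cv2.resize(a,None,fx=4,fy=4,interpolation=cv2.INTER_CUBIC))
E
```

```text
t 7.65 pos [0.6346 0.1678 0.0815] open 0.496 grip 30.0 F [-0.   0.7 -2.8]
tool mm [-0.8 -1.6  5. ] yaw turn rad 0.005 R [[-0.005, 1.0, -0.0], [1.0, 0.005, -0.0], [-0.0, -0.0, -1.0]]
```

View pics/p1.png

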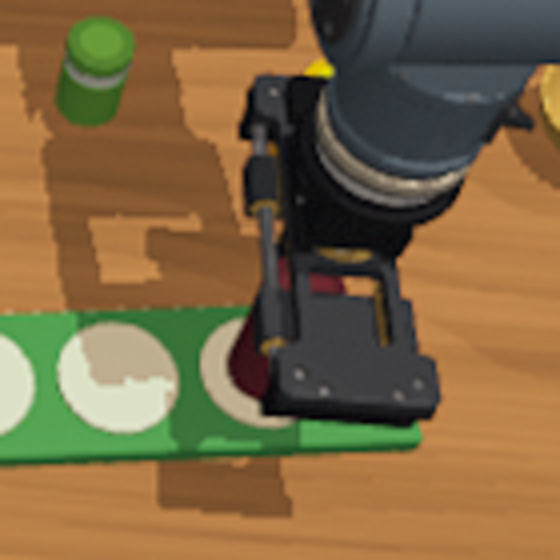

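The view shows the brown jar (crop 250,365) over mark 1, partly behind the gripper. The force is still only its weight, so there is no contact yet. I'll continue down slowly.

```bash
python3 -m handwheel '[{"xyz":[0,0,0.7],"delta_rot":[0,0,0],"hand":1},{"xyz":[0,0,1.4],"delta_rot":[0,0,0],"hand":1},{"xyz":[0,0,2.1],"delta_rot":[0,0,0],"hand":1},{"xyz":[0,0,2.8],"delta_rot":[0,0,0],"hand":1},{"xyz":[0,0,3.4],"delta_rot":[0,0,0],"hand":1}]' >/dev/null
python3 st.py
python3 -m handwheel '[{"xyz":[0,0,0.3],"delta_rot":[0,0,0],"hand":1},{"xyz":[0,0,0.6],"delta_rot":[0,0,0],"hand":1},{"xyz":[0,0,0.9],"delta_rot":[0,0,0],"hand":1},{"xyz":[0,0,1.2],"delta_rot":[0,0,0],"hand":1},{"xyz":[0,0,1.2],"delta_rot":[0,0,0],"hand":1}]' >/dev/null
python3 st.py
```

```text
t 8.32 pos [0.6346 0.1678 0.0781] open 0.499 grip 30.0 F [-0.7  0.2 -1.8]
t 8.95 pos [0.6346 0.1678 0.0769] open 0.498 grip 30.0 F [ 0.1  0.2 -2.9]
```

```bash
python3 -m handwheel '[{"xyz":[0,0,0.2],"delta_rot":[0,0,0],"hand":1},{"xyz":[0,0,0.4],"delta_rot":[0,0,0],"hand":1},{"xyz":[0,0,0.6],"delta_rot":[0,0,0],"hand":1},{"xyz":[0,0,0.8],"delta_rot":[0,0,0],"hand":1},{"xyz":[0,0,0.8],"delta_rot":[0,0,0],"hand":1}]' >/dev/null
python3 st.py
python3 -m handwheel '[{"xyz":[0,0,0.2],"delta_rot":[0,0,0],"hand":1},{"xyz":[0,0,0.4],"delta_rot":[0,0,0],"hand":1},{"xyz":[0,0,0.6],"delta_rot":[0,0,0],"hand":1},{"xyz":[0,0,0.6],"delta_rot":[0,0,0],"hand":1},{"xyz":[0,0,0.6],"delta_rot":[0,0,0],"hand":1}]' >/dev/null
python3 st.py
```

```text
t 9.57 pos [0.6347 0.1678 0.0767] open 0.501 grip 30.0 F [-1.8 -0.5  3. ]
t 10.2 pos [0.6347 0.1678 0.0767] open 0.502 grip 30.0 F [-3.1 -1.   7.7]
```

```bash
python3 -m handwheel '[{"xyz":[0,0,-0.5],"delta_rot":[0,0,0],"hand":1},{"xyz":[0,0,-0.9],"delta_rot":[0,0,0],"hand":1},{"xyz":[0,0,-0.9],"delta_rot":[0,0,0],"hand":-1},{"xyz":[0,0,-0.9],"delta_rot":[0,0,0],"hand":-1},{"xyz":[0,0,-0.9],"delta_rot":[0,0,0],"hand":-1}]' >/dev/null
python3 -m handwheel '[{"xyz":[0,0,0],"delta_rot":[0,0,0],"hand":-1},{"xyz":[0,0,0],"delta_rot":[0,0,0],"hand":-1},{"xyz":[0,0,0],"delta_rot":[0,0,0],"hand":-1},{"xyz":[0,0,0],"delta_rot":[0,0,0],"hand":-1},{"xyz":[0,0,0],"delta_rot":[0,0,0],"hand":-1}]' >/dev/null
python3 st.py
python3 -m handwheel '[{"xyz":[0,0,-5],"delta_rot":[0,0,0],"hand":-1},{"xyz":[0,0,-25],"delta_rot":[0,0,0],"hand":-1},{"xyz":[0,0,-60],"delta_rot":[0,0,0],"hand":-1},{"xyz":[0,0,-95],"delta_rot":[0,0,0],"hand":-1},{"xyz":[0,0,-110],"delta_rot":[0,0,0],"hand":-1}]' >/dev/null
python3 st.py 0.4625 0.2145 0.187
```

```text
t 11.45 pos [0.6346 0.1678 0.0765] open 0.997 grip 0.0 F [0.4 0.6 0.1]
t 12.07 pos [0.6363 0.168  0.1904] open 0.998 grip 0.0 F [ 0.1 -0.4 -0.5]
tool mm [  47.3 -173.5    2.4] yaw turn rad 0.005 R [[-0.005, 1.0, 0.006], [1.0, 0.005, 0.001], [0.001, 0.006, -1.0]]
```

```bash
python3 -m handwheel '[{"xyz":[10,-35,1],"delta_rot":[0,0,0],"hand":-1},{"xyz":[22,-80,2],"delta_rot":[0,0,0],"hand":-1},{"xyz":[34,-125,2],"delta_rot":[0,0,0],"hand":-1},{"xyz":[44,-163,2],"delta_rot":[0,0,0],"hand":-1},{"xyz":[47,-172,2],"delta_rot":[0,0,0],"hand":-1}]' >/dev/null
python3 st.py 0.4625 0.2145 0.042
python3 - <<'E'
from meas import *
m=vision.camera_model("wrist"); im=vision.capture("wrist"); cv2.imwrite("pics/wrist2.png",im[:,:,::-1])
uv=proj(m,[[.4625,.2145,.041]])[0]; print("expected",uv)
b=bbox(mask(im,"yellow",tuple(uv.round().astype(int)),60)); print(b)
print(fit("yellow",[(m,b)],(.4625,.2145)))
t=vision.camera_model("top"); im=vision.capture("top")
for z in(.119,): print("brown top px expected at mark1", proj(t,[[.633,.167,z]]))
np.save("pics/top1.npy",im)
E
```

```text
t 12.7 pos [0.4593 0.2142 0.1844] open 0.999 grip 0.0 F [ 0.9  0.1 -0.3]
tool mm [  0.3   3.5 142.4] yaw turn rad 0.007 R [[-0.007, 1.0, -0.003], [1.0, 0.007, -0.001], [-0.001, -0.003, -1.0]]
expected [262.18230974 174.88690054]
[236.5 149.5 287.5 213.5]
(array([0.4619834, 0.2120888]), array([-1.2203849 , -2.39167834,  1.21988009,  1.47015055]))
brown top px expected at mark1 [[158.67700569 164.61713808]]
```

View pics/wrist2.png

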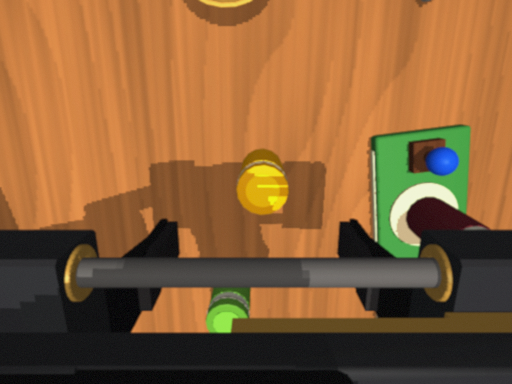

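The wrist view shows the yellow jar at (262,188), centred, fitted at (0.462, 0.212). Brown stands upright on mark 1 next to the blue ball. Now I pick yellow.

```bash
python3 -m handwheel '[{"xyz":[-2,0,35],"delta_rot":[0,0,0],"hand":-1},{"xyz":[-2,0,75],"delta_rot":[0,0,0],"hand":-1},{"xyz":[-2,0,110],"delta_rot":[0,0,0],"hand":-1},{"xyz":[-2,0,133],"delta_rot":[0,0,0],"hand":-1},{"xyz":[-2,0,142],"delta_rot":[0,0,0],"hand":-1}]' >/dev/null
python3 -m handwheel '[{"xyz":[0,0,0],"delta_rot":[0,0,0],"hand":-1},{"xyz":[0,0,0],"delta_rot":[0,0,0],"hand":1},{"xyz":[0,0,0],"delta_rot":[0,0,0],"hand":1},{"xyz":[0,0,0],"delta_rot":[0,0,0],"hand":1},{"xyz":[0,0,0],"delta_rot":[0,0,0],"hand":1}]' >/dev/null
python3 -m handwheel '[{"xyz":[0,0,0],"delta_rot":[0,0,0],"hand":1},{"xyz":[0,0,0],"delta_rot":[0,0,0],"hand":1},{"xyz":[0,0,0],"delta_rot":[0,0,0],"hand":1},{"xyz":[0,0,0],"delta_rot":[0,0,0],"hand":1},{"xyz":[0,0,0],"delta_rot":[0,0,0],"hand":1}]' >/dev/null
python3 st.py 0.6445 0.083 0.183
```

```text
t 14.68 pos [0.4625 0.212  0.0426] open 0.502 grip 30.0 F [-0.  -0.5  3. ]
tool mm [-129.9  181.4 -140.4] yaw turn rad 0.005 R [[-0.005, 1.0, 0.0], [1.0, 0.005, 0.0], [0.0, 0.0, -1.0]]
```

```bash
python3 -m handwheel '[{"xyz":[0,0,-3],"delta_rot":[0,0,0],"hand":1},{"xyz":[0,0,-20],"delta_rot":[0,0,0],"hand":1},{"xyz":[0,0,-60],"delta_rot":[0,0,0],"hand":1},{"xyz":[0,0,-105],"delta_rot":[0,0,0],"hand":1},{"xyz":[0,0,-140],"delta_rot":[0,0,0],"hand":1}]' >/dev/null
python3 -m handwheel '[{"xyz":[-10,14,0],"delta_rot":[0,0,0],"hand":1},{"xyz":[-28,39,0],"delta_rot":[0,0,0],"hand":1},{"xyz":[-48,67,0],"delta_rot":[0,0,0],"hand":1},{"xyz":[-68,95,0],"delta_rot":[0,0,0],"hand":1},{"xyz":[-88,123,0],"delta_rot":[0,0,0],"hand":1}]' >/dev/null
python3 -m handwheel '[{"xyz":[-20,28,0],"delta_rot":[0,0,0],"hand":1},{"xyz":[-35,50,0],"delta_rot":[0,0,0],"hand":1},{"xyz":[-42,58,0],"delta_rot":[0,0,0],"hand":1},{"xyz":[-42,58.5,5],"delta_rot":[0,0,0],"hand":1},{"xyz":[-42,58.5,20],"delta_rot":[0,0,0],"hand":1}]' >/dev/null
python3 -m handwheel '[{"xyz":[0,0,25],"delta_rot":[0,0,0],"hand":1},{"xyz":[0,0,50],"delta_rot":[0,0,0],"hand":1},{"xyz":[0,0,70],"delta_rot":[0,0,0],"hand":1},{"xyz":[0,0,82],"delta_rot":[0,0,0],"hand":1},{"xyz":[0,0,88],"delta_rot":[0,0,0],"hand":1}]' >/dev/null
python3 -m handwheel '[{"xyz":[0,0,3],"delta_rot":[0,0,0],"hand":1},{"xyz":[0,0,6],"delta_rot":[0,0,0],"hand":1},{"xyz":[0,0,7],"delta_rot":[0,0,0],"hand":1},{"xyz":[0,0,8],"delta_rot":[0,0,0],"hand":1},{"xyz":[0,0,8],"delta_rot":[0,0,0],"hand":1}]' >/dev/null
python3 st.py 0.6445 0.083 0.0636
```

```text
t 17.8 pos [0.6446 0.0828 0.0666] open 0.497 grip 30.0 F [-0.5 -0.5 -2. ]
tool mm [ 0.2 -0.1  3. ] yaw turn rad 0.005 R [[-0.005, 1.0, 0.0], [1.0, 0.005, 0.0], [0.0, 0.0, -1.0]]
```

```bash
python3 -m handwheel '[{"xyz":[0,0,0.6],"delta_rot":[0,0,0],"hand":1},{"xyz":[0,0,1.2],"delta_rot":[0,0,0],"hand":1},{"xyz":[0,0,1.7],"delta_rot":[0,0,0],"hand":1},{"xyz":[0,0,2.2],"delta_rot":[0,0,0],"hand":1},{"xyz":[0,0,2.5],"delta_rot":[0,0,0],"hand":1}]' >/dev/null
python3 st.py
python3 -m handwheel '[{"xyz":[0,0,0.2],"delta_rot":[0,0,0],"hand":1},{"xyz":[0,0,0.4],"delta_rot":[0,0,0],"hand":1},{"xyz":[0,0,0.6],"delta_rot":[0,0,0],"hand":1},{"xyz":[0,0,0.7],"delta_rot":[0,0,0],"hand":1},{"xyz":[0,0,0.7],"delta_rot":[0,0,0],"hand":1}]' >/dev/null
python3 st.py
```

```text
t 18.43 pos [0.6445 0.0829 0.0639] open 0.498 grip 30.0 F [ 0.2 -0.  -2.1]
t 19.05 pos [0.6446 0.0829 0.0636] open 0.5 grip 30.0 F [-0.  -1.4  2.3]
```

Contact at 0.0636. I'll release, retreat, and go above green.

```bash
python3 -m handwheel '[{"xyz":[0,0,-0.2],"delta_rot":[0,0,0],"hand":1},{"xyz":[0,0,-0.4],"delta_rot":[0,0,0],"hand":1},{"xyz":[0,0,-0.4],"delta_rot":[0,0,0],"hand":-1},{"xyz":[0,0,-0.4],"delta_rot":[0,0,0],"hand":-1},{"xyz":[0,0,-0.4],"delta_rot":[0,0,0],"hand":-1}]' >/dev/null
python3 -m handwheel '[{"xyz":[0,0,0],"delta_rot":[0,0,0],"hand":-1},{"xyz":[0,0,0],"delta_rot":[0,0,0],"hand":-1},{"xyz":[0,0,0],"delta_rot":[0,0,0],"hand":-1},{"xyz":[0,0,0],"delta_rot":[0,0,0],"hand":-1},{"xyz":[0,0,0],"delta_rot":[0,0,0],"hand":-1}]' >/dev/null
python3 st.py
python3 -m handwheel '[{"xyz":[0,0,-5],"delta_rot":[0,0,0],"hand":-1},{"xyz":[0,0,-25],"delta_rot":[0,0,0],"hand":-1},{"xyz":[0,0,-60],"delta_rot":[0,0,0],"hand":-1},{"xyz":[0,0,-90],"delta_rot":[0,0,0],"hand":-1},{"xyz":[0,0,-100],"delta_rot":[0,0,0],"hand":-1}]' >/dev/null
python3 -m handwheel '[{"xyz":[-2,-40,0],"delta_rot":[0,0,0],"hand":-1},{"xyz":[-6,-95,0],"delta_rot":[0,0,0],"hand":-1},{"xyz":[-10,-150,0],"delta_rot":[0,0,0],"hand":-1},{"xyz":[-14,-200,0],"delta_rot":[0,0,0],"hand":-1},{"xyz":[-14,-215,0],"delta_rot":[0,0,0],"hand":-1}]' >/dev/null
python3 -m handwheel '[{"xyz":[0,0,0],"delta_rot":[0,0,0],"hand":-1},{"xyz":[0,0,0],"delta_rot":[0,0,0],"hand":-1},{"xyz":[0,0,20],"delta_rot":[0,0,0],"hand":-1},{"xyz":[0,0,50],"delta_rot":[0,0,0],"hand":-1},{"xyz":[0,0,60],"delta_rot":[0,0,0],"hand":-1}]' >/dev/null
python3 st.py 0.429 0.068 0.032
python3 - <<'E'
from meas import *
m=vision.camera_model("wrist"); im=vision.capture("wrist")
uv=proj(m,[[.429,.068,.033]])[0]
b=bbox(mask(im,"green",tuple(uv.round().astype(int)),50)); print(uv,b)
print(fit("green",[(m,b)],(.429,.068)))
cv2.imwrite("pics/wrist3.png",im[:,:,::-1])
E
```

```text
t 20.3 pos [0.6445 0.0829 0.0637] open 0.997 grip 0.0 F [-0.3  0.5  0.4]
t 22.18 pos [0.4307 0.0677 0.1023] open 1.001 grip 0.0 F [-0.5  1.1  0.8]
tool mm [ 0.3 -1.6 70.3] yaw turn rad 0.005 R [[-0.005, 1.0, -0.001], [1.0, 0.005, 0.0], [0.0, -0.001, -1.0]]
[256.31946927 200.10162423] [221.5 162.5 288.5 245.5]
(array([0.42838532, 0.06908338]), array([-1.75345738, -2.93207686,  1.75988124,  1.87520959]))
```

View pics/wrist3.png

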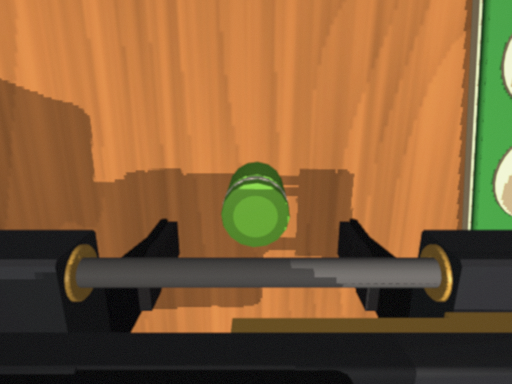

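The wrist view shows green at (256,205), centred between the fingers, fitted at (0.428, 0.069). Descend and grip.

```bash
python3 -m handwheel '[{"xyz":[1,-1,20],"delta_rot":[0,0,0],"hand":-1},{"xyz":[1,-1,40],"delta_rot":[0,0,0],"hand":-1},{"xyz":[1,-1,58],"delta_rot":[0,0,0],"hand":-1},{"xyz":[1,-1,67],"delta_rot":[0,0,0],"hand":-1},{"xyz":[1,-1,71],"delta_rot":[0,0,0],"hand":-1}]' >/dev/null
python3 -m handwheel '[{"xyz":[0,0,0],"delta_rot":[0,0,0],"hand":-1},{"xyz":[0,0,0],"delta_rot":[0,0,0],"hand":1},{"xyz":[0,0,0],"delta_rot":[0,0,0],"hand":1},{"xyz":[0,0,0],"delta_rot":[0,0,0],"hand":1},{"xyz":[0,0,0],"delta_rot":[0,0,0],"hand":1}]' >/dev/null
python3 -m handwheel '[{"xyz":[0,0,0],"delta_rot":[0,0,0],"hand":1},{"xyz":[0,0,0],"delta_rot":[0,0,0],"hand":1},{"xyz":[0,0,0],"delta_rot":[0,0,0],"hand":1},{"xyz":[0,0,0],"delta_rot":[0,0,0],"hand":1},{"xyz":[0,0,0],"delta_rot":[0,0,0],"hand":1}]' >/dev/null
python3 st.py 0.656 -0.001 0.15
```

```text
t 24.1 pos [0.4287 0.0688 0.0327] open 0.499 grip 30.0 F [-0.3  0.3  1.4]
tool mm [ -70.9  227.  -117.3] yaw turn rad 0.005 R [[-0.005, 1.0, 0.0], [1.0, 0.005, -0.0], [-0.0, 0.0, -1.0]]
```

```bash
python3 -m handwheel '[{"xyz":[0,0,-3],"delta_rot":[0,0,0],"hand":1},{"xyz":[0,0,-20],"delta_rot":[0,0,0],"hand":1},{"xyz":[0,0,-60],"delta_rot":[0,0,0],"hand":1},{"xyz":[0,0,-100],"delta_rot":[0,0,0],"hand":1},{"xyz":[0,0,-130],"delta_rot":[0,0,0],"hand":1}]' >/dev/null
python3 -m handwheel '[{"xyz":[-4,14,0],"delta_rot":[0,0,0],"hand":1},{"xyz":[-14,42,0],"delta_rot":[0,0,0],"hand":1},{"xyz":[-24,76,0],"delta_rot":[0,0,0],"hand":1},{"xyz":[-35,110,0],"delta_rot":[0,0,0],"hand":1},{"xyz":[-46,145,0],"delta_rot":[0,0,0],"hand":1}]' >/dev/null
python3 -m handwheel '[{"xyz":[-10,34,0],"delta_rot":[0,0,0],"hand":1},{"xyz":[-19,64,0],"delta_rot":[0,0,0],"hand":1},{"xyz":[-24,79,0],"delta_rot":[0,0,0],"hand":1},{"xyz":[-25,82,5],"delta_rot":[0,0,0],"hand":1},{"xyz":[-25,82,20],"delta_rot":[0,0,0],"hand":1}]' >/dev/null
python3 -m handwheel '[{"xyz":[0,0,25],"delta_rot":[0,0,0],"hand":1},{"xyz":[0,0,48],"delta_rot":[0,0,0],"hand":1},{"xyz":[0,0,65],"delta_rot":[0,0,0],"hand":1},{"xyz":[0,0,74],"delta_rot":[0,0,0],"hand":1},{"xyz":[0,0,78],"delta_rot":[0,0,0],"hand":1}]' >/dev/null
python3 -m handwheel '[{"xyz":[0,0,3],"delta_rot":[0,0,0],"hand":1},{"xyz":[0,0,6],"delta_rot":[0,0,0],"hand":1},{"xyz":[0,0,7],"delta_rot":[0,0,0],"hand":1},{"xyz":[0,0,8],"delta_rot":[0,0,0],"hand":1},{"xyz":[0,0,8],"delta_rot":[0,0,0],"hand":1}]' >/dev/null
python3 st.py 0.656 -0.001 0.0537
```

```text
t 27.23 pos [ 0.656  -0.0011  0.0567] open 0.501 grip 30.0 F [ 0.8  0.1 -1.4]
tool mm [ 0.1 -0.   3. ] yaw turn rad 0.005 R [[-0.005, 1.0, 0.0], [1.0, 0.005, -0.0], [-0.0, 0.0, -1.0]]
```

```bash
python3 -m handwheel '[{"xyz":[0,0,0.6],"delta_rot":[0,0,0],"hand":1},{"xyz":[0,0,1.2],"delta_rot":[0,0,0],"hand":1},{"xyz":[0,0,1.7],"delta_rot":[0,0,0],"hand":1},{"xyz":[0,0,2.2],"delta_rot":[0,0,0],"hand":1},{"xyz":[0,0,2.5],"delta_rot":[0,0,0],"hand":1}]' >/dev/null
python3 st.py
python3 -m handwheel '[{"xyz":[0,0,0.2],"delta_rot":[0,0,0],"hand":1},{"xyz":[0,0,0.4],"delta_rot":[0,0,0],"hand":1},{"xyz":[0,0,0.6],"delta_rot":[0,0,0],"hand":1},{"xyz":[0,0,0.7],"delta_rot":[0,0,0],"hand":1},{"xyz":[0,0,0.7],"delta_rot":[0,0,0],"hand":1}]' >/dev/null
python3 st.py
```

```text
t 27.85 pos [ 0.656  -0.0011  0.0541] open 0.5 grip 30.0 F [ 0.1  0.  -1.1]
t 28.48 pos [ 0.656  -0.0011  0.0537] open 0.499 grip 30.0 F [-0.4 -0.3  1.5]
```

```bash
python3 -m handwheel '[{"xyz":[0,0,-0.2],"delta_rot":[0,0,0],"hand":1},{"xyz":[0,0,-0.4],"delta_rot":[0,0,0],"hand":1},{"xyz":[0,0,-0.4],"delta_rot":[0,0,0],"hand":-1},{"xyz":[0,0,-0.4],"delta_rot":[0,0,0],"hand":-1},{"xyz":[0,0,-0.4],"delta_rot":[0,0,0],"hand":-1}]' >/dev/null
python3 -m handwheel '[{"xyz":[0,0,0],"delta_rot":[0,0,0],"hand":-1},{"xyz":[0,0,0],"delta_rot":[0,0,0],"hand":-1},{"xyz":[0,0,0],"delta_rot":[0,0,0],"hand":-1},{"xyz":[0,0,0],"delta_rot":[0,0,0],"hand":-1},{"xyz":[0,0,0],"delta_rot":[0,0,0],"hand":-1}]' >/dev/null
python3 st.py
python3 -m handwheel '[{"xyz":[0,0,-5],"delta_rot":[0,0,0],"hand":-1},{"xyz":[0,0,-25],"delta_rot":[0,0,0],"hand":-1},{"xyz":[0,0,-60],"delta_rot":[0,0,0],"hand":-1},{"xyz":[0,0,-90],"delta_rot":[0,0,0],"hand":-1},{"xyz":[0,0,-100],"delta_rot":[0,0,0],"hand":-1}]' >/dev/null
python3 -m handwheel '[{"xyz":[-25,-20,0],"delta_rot":[0,0,0],"hand":-1},{"xyz":[-60,-50,0],"delta_rot":[0,0,0],"hand":-1},{"xyz":[-96,-82,0],"delta_rot":[0,0,0],"hand":-1},{"xyz":[-132,-114,0],"delta_rot":[0,0,0],"hand":-1},{"xyz":[-168,-146,0],"delta_rot":[0,0,0],"hand":-1}]' >/dev/null
python3 -m handwheel '[{"xyz":[-30,-25,0],"delta_rot":[0,0,0],"hand":-1},{"xyz":[-55,-47,0],"delta_rot":[0,0,0],"hand":-1},{"xyz":[-60,-51,0],"delta_rot":[0,0,0],"hand":-1},{"xyz":[-60,-51,0],"delta_rot":[0,0,0],"hand":-1},{"xyz":[-60,-51,0],"delta_rot":[0,0,0],"hand":-1}]' >/dev/null
python3 st.py 0.46 -0.23 0.025
python3 - <<'E'
from meas import *
from rig import bot
m=vision.camera_model("wrist"); s=bot.read_state(); T=m["camera_from_world"]; o=-T[:3,:3].T@T[:3,3]
print("cam in tool mm",(1e3*np.array(s["tcp_rot"]).T@(o-np.array(s["position"]))).round(0))
im=vision.capture("wrist")
uv=proj(m,[[.46,-.23,.025]])[0]
b=bbox(mask(im,"red",tuple(uv.round().astype(int)),42)); print(uv,b)
print(fit("red",[(m,b)],(.46,-.23)))
cv2.imwrite("pics/wrist4.png",im[:,:,::-1])
E
```

```text
t 29.73 pos [ 0.656  -0.0011  0.0539] open 0.999 grip 0.0 F [-0.7 -0.4  0.3]
t 31.6 pos [ 0.4607 -0.2293  0.1538] open 0.999 grip 0.0 F [ 0.5 -0.3  0.1]
tool mm [ -0.8  -0.8 128.8] yaw turn rad 0.006 R [[-0.006, 1.0, 0.0], [1.0, 0.006, 0.0], [0.0, 0.0, -1.0]]
cam in tool mm [  75.   -0. -153.]
[257.61306077 180.0296299 ] [232.5 153.5 282.5 211.5]
(array([ 0.45994396, -0.230453  ]), array([-1.61075077, -2.05189404,  1.61878809,  1.87432288]))
```

View pics/wrist4.png

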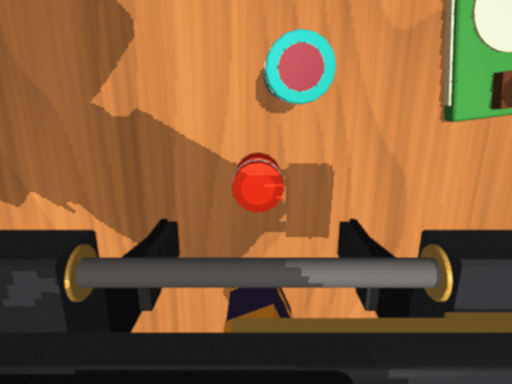

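Red is at (258,182), fitted at (0.460, -0.230). Turquoise at (300,66) and the box at (258,305) are clear. Pick red.

```bash
python3 -m handwheel '[{"xyz":[-1,-1,35],"delta_rot":[0,0,0],"hand":-1},{"xyz":[-1,-1,70],"delta_rot":[0,0,0],"hand":-1},{"xyz":[-1,-1,100],"delta_rot":[0,0,0],"hand":-1},{"xyz":[-1,-1,121],"delta_rot":[0,0,0],"hand":-1},{"xyz":[-1,-1,129],"delta_rot":[0,0,0],"hand":-1}]' >/dev/null
python3 -m handwheel '[{"xyz":[0,0,0],"delta_rot":[0,0,0],"hand":-1},{"xyz":[0,0,0],"delta_rot":[0,0,0],"hand":1},{"xyz":[0,0,0],"delta_rot":[0,0,0],"hand":1},{"xyz":[0,0,0],"delta_rot":[0,0,0],"hand":1},{"xyz":[0,0,0],"delta_rot":[0,0,0],"hand":1}]' >/dev/null
python3 -m handwheel '[{"xyz":[0,0,0],"delta_rot":[0,0,0],"hand":1},{"xyz":[0,0,0],"delta_rot":[0,0,0],"hand":1},{"xyz":[0,0,0],"delta_rot":[0,0,0],"hand":1},{"xyz":[0,0,0],"delta_rot":[0,0,0],"hand":1},{"xyz":[0,0,0],"delta_rot":[0,0,0],"hand":1}]' >/dev/null
python3 st.py 0.6674 -0.0855 0.15
```

```text
t 33.52 pos [ 0.4593 -0.2312  0.025 ] open 0.499 grip 30.0 F [ 1.1 -0.3  2.3]
tool mm [ 144.6  208.9 -125. ] yaw turn rad 0.005 R [[-0.005, 1.0, 0.0], [1.0, 0.005, -0.0], [-0.0, 0.0, -1.0]]
```

```bash
python3 -m handwheel '[{"xyz":[0,0,-3],"delta_rot":[0,0,0],"hand":1},{"xyz":[0,0,-20],"delta_rot":[0,0,0],"hand":1},{"xyz":[0,0,-60],"delta_rot":[0,0,0],"hand":1},{"xyz":[0,0,-105],"delta_rot":[0,0,0],"hand":1},{"xyz":[0,0,-135],"delta_rot":[0,0,0],"hand":1}]' >/dev/null
python3 -m handwheel '[{"xyz":[8,12,0],"delta_rot":[0,0,0],"hand":1},{"xyz":[26,38,0],"delta_rot":[0,0,0],"hand":1},{"xyz":[48,69,0],"delta_rot":[0,0,0],"hand":1},{"xyz":[70,101,0],"delta_rot":[0,0,0],"hand":1},{"xyz":[92,133,0],"delta_rot":[0,0,0],"hand":1}]' >/dev/null
python3 -m handwheel '[{"xyz":[20,30,0],"delta_rot":[0,0,0],"hand":1},{"xyz":[41,59,0],"delta_rot":[0,0,0],"hand":1},{"xyz":[51,74,0],"delta_rot":[0,0,0],"hand":1},{"xyz":[52.5,76,5],"delta_rot":[0,0,0],"hand":1},{"xyz":[52.5,76,20],"delta_rot":[0,0,0],"hand":1}]' >/dev/null
python3 -m handwheel '[{"xyz":[0,0,25],"delta_rot":[0,0,0],"hand":1},{"xyz":[0,0,50],"delta_rot":[0,0,0],"hand":1},{"xyz":[0,0,69],"delta_rot":[0,0,0],"hand":1},{"xyz":[0,0,79],"delta_rot":[0,0,0],"hand":1},{"xyz":[0,0,83],"delta_rot":[0,0,0],"hand":1}]' >/dev/null
python3 -m handwheel '[{"xyz":[0,0,3],"delta_rot":[0,0,0],"hand":1},{"xyz":[0,0,6],"delta_rot":[0,0,0],"hand":1},{"xyz":[0,0,7],"delta_rot":[0,0,0],"hand":1},{"xyz":[0,0,8],"delta_rot":[0,0,0],"hand":1},{"xyz":[0,0,8],"delta_rot":[0,0,0],"hand":1}]' >/dev/null
python3 st.py 0.6674 -0.0855 0.046
```

```text
t 36.65 pos [ 0.6675 -0.0855  0.049 ] open 0.501 grip 30.0 F [ 0.3  0.3 -1. ]
tool mm [ 0.  -0.1  3. ] yaw turn rad 0.005 R [[-0.005, 1.0, 0.0], [1.0, 0.005, -0.0], [-0.0, 0.0, -1.0]]
```

```bash
python3 -m handwheel '[{"xyz":[0,0,0.6],"delta_rot":[0,0,0],"hand":1},{"xyz":[0,0,1.2],"delta_rot":[0,0,0],"hand":1},{"xyz":[0,0,1.7],"delta_rot":[0,0,0],"hand":1},{"xyz":[0,0,2.2],"delta_rot":[0,0,0],"hand":1},{"xyz":[0,0,2.5],"delta_rot":[0,0,0],"hand":1}]' >/dev/null
python3 st.py
python3 -m handwheel '[{"xyz":[0,0,0.2],"delta_rot":[0,0,0],"hand":1},{"xyz":[0,0,0.4],"delta_rot":[0,0,0],"hand":1},{"xyz":[0,0,0.6],"delta_rot":[0,0,0],"hand":1},{"xyz":[0,0,0.7],"delta_rot":[0,0,0],"hand":1},{"xyz":[0,0,0.7],"delta_rot":[0,0,0],"hand":1}]' >/dev/null
python3 st.py
```

```text
t 37.27 pos [ 0.6674 -0.0855  0.0463] open 0.496 grip 30.0 F [ 0.7 -0.7 -0.6]
t 37.9 pos [ 0.6674 -0.0855  0.046 ] open 0.499 grip 30.0 F [-0.1 -0.5  2.3]
```

```bash
python3 -m handwheel '[{"xyz":[0,0,-0.2],"delta_rot":[0,0,0],"hand":1},{"xyz":[0,0,-0.4],"delta_rot":[0,0,0],"hand":1},{"xyz":[0,0,-0.4],"delta_rot":[0,0,0],"hand":-1},{"xyz":[0,0,-0.4],"delta_rot":[0,0,0],"hand":-1},{"xyz":[0,0,-0.4],"delta_rot":[0,0,0],"hand":-1}]' >/dev/null
python3 -m handwheel '[{"xyz":[0,0,0],"delta_rot":[0,0,0],"hand":-1},{"xyz":[0,0,0],"delta_rot":[0,0,0],"hand":-1},{"xyz":[0,0,0],"delta_rot":[0,0,0],"hand":-1},{"xyz":[0,0,0],"delta_rot":[0,0,0],"hand":-1},{"xyz":[0,0,0],"delta_rot":[0,0,0],"hand":-1}]' >/dev/null
python3 st.py
python3 -m handwheel '[{"xyz":[0,0,-5],"delta_rot":[0,0,0],"hand":-1},{"xyz":[0,0,-30],"delta_rot":[0,0,0],"hand":-1},{"xyz":[0,0,-75],"delta_rot":[0,0,0],"hand":-1},{"xyz":[0,0,-120],"delta_rot":[0,0,0],"hand":-1},{"xyz":[0,0,-160],"delta_rot":[0,0,0],"hand":-1}]' >/dev/null
python3 -m handwheel '[{"xyz":[0,-40,0],"delta_rot":[0,0,0],"hand":-1},{"xyz":[0,-90,0],"delta_rot":[0,0,0],"hand":-1},{"xyz":[0,-140,0],"delta_rot":[0,0,0],"hand":-1},{"xyz":[0,-190,0],"delta_rot":[0,0,0],"hand":-1},{"xyz":[0,-220,0],"delta_rot":[0,0,0],"hand":-1}]' >/dev/null
python3 -m handwheel '[{"xyz":[0,0,0],"delta_rot":[0,0,0],"hand":-1},{"xyz":[0,0,0],"delta_rot":[0,0,0],"hand":-1},{"xyz":[0,0,0],"delta_rot":[0,0,0],"hand":-1},{"xyz":[0,0,0],"delta_rot":[0,0,0],"hand":-1},{"xyz":[0,0,0],"delta_rot":[0,0,0],"hand":-1}]' >/dev/null
python3 st.py
python3 - <<'E'
from meas import *
ims={n:vision.capture(n) for n in("scene","top")}; M={n:vision.camera_model(n) for n in ims}
for k,xy in dict(brown=(.633,.167),yellow=(.6445,.083),green=(.656,-.001),red=(.6674,-.0855)).items():
    for n in ims:
        try:
            sd=tuple(proj(M[n],[[*xy,.021+H[k]/2]])[0].round().astype(int))
            b=bbox(mask(ims[n],k,sd,20 if k!="green" else 16)); p,r=fit(k,[(M[n],b)],xy,.021)
            print(k,n,"err mm",((p-xy)*1e3).round(1),r.round(1))
        except Exception as e: print(k,n,e)
a=ims["scene"][110:290,120:420,::-1]
cv2.imwrite("pics/final.png",cv2.resize(a,None,fx=2.6,fy=2.6,interpolation=cv2.INTER_CUBIC))
cv2.imwrite("pics/finaltop.png",ims["top"][:,:,::-1])
E
```

```text
t 39.15 pos [ 0.6674 -0.0855  0.0461] open 0.997 grip 0.0 F [0.3 0.1 0. ]
t 41.02 pos [ 0.4478 -0.0866  0.2059] open 1.004 grip 0.0 F [ 0.3 -0.1  0.2]
brown scene err mm [ 1.4 -0.9] [-1.1 -0.9  0.9  0.8]
brown top err mm [ 0.7 -0. ] [-1.6 -1.8  2.5  2.9]
yellow scene err mm [ 0.8 -1.4] [-0.9 -1.1  0.8  1. ]
yellow top err mm [5.  2.1] [-0.5 -1.3  0.5  1.5]
green scene err mm [3.7 6.1] [ 8.3  0.2 -2.5 -0.2]
green top err mm [ 2.6 11.6] [  2.8   3.  -11.1  -7.4]
red scene err mm [-0.1  0.1] [-0.9 -1.7  0.9  1.4]
red top err mm [1.1 1. ] [-2.  -2.   2.   2.3]
```

View pics/final.png

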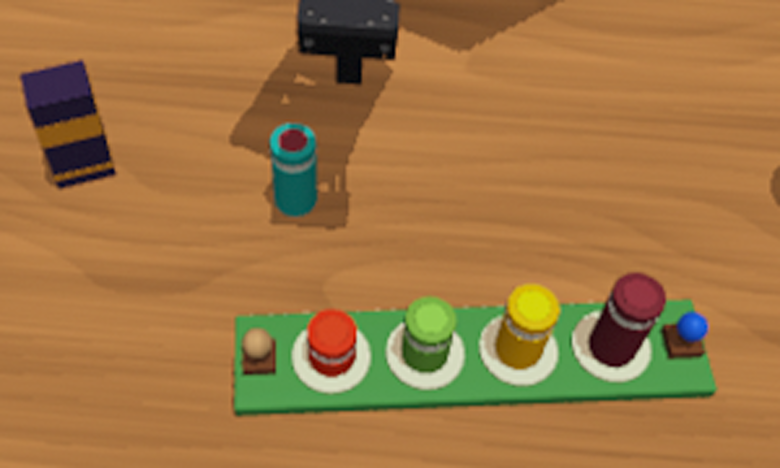

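View pics/finaltop.png

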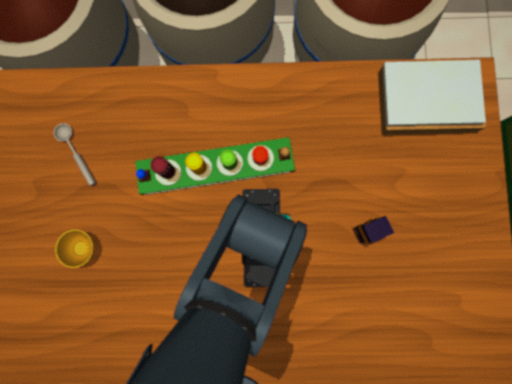

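The final views show brown (630,320), yellow (527,327), green (430,333) and red (332,343) upright, each wholly on its own disc. The brown jar is at the blue-ball end, and the incense box and turquoise jar are where they stood. The large green fit error is the green jar's mask blending into the green rail; in the picture the jar is centred on its disc. The gripper is open and clear of everything, so I hand in.

```bash
python3 -c "
from rig import workorder
print(workorder.hand_in())"
```

```text
the job is handed in; nothing more can be done
None
```

The four jars stand upright on their marks, brown, yellow, green, red from the blue-ball end, with the incense box and turquoise jar untouched; handed in at about 41 s (limit 112 s), though no verdict was returned.

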